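# Load the paint carrier and hold it up level

## Task

Set the red paint jar that stands on the counter into the empty pocket of the wooden paint carrier, without dropping it, and let go of it. Then lift the loaded carrier by its handle about seven centimetres clear of the counter and finish while holding it there, still and level, with both red jars standing in their pockets. Leave the blue jar and the other things on the counter where they are and do not tip anything over.

Things in the scene. Friction and masses are not known exactly. Their poses are not given: they have to be found in the camera images.
- carrier_grip (a point): Centre of the handle rail of the wooden paint carrier, 107 mm above the carrier's underside. x along the rail, y across it towards the empty pocket, z up. Rail: straight bar 84 mm long (x), 14 mm thick (y), 26 mm high, with an open hand slot 30 mm high below it. It stands across the middle of the base, between the two pockets; with both jars in, the carrier balances about this point.
- carrier: The whole carrier, loose on the counter: origin at the centre of its underside, axes as for carrier_grip. Plywood base 88 mm (x) by 204 mm (y), 18 mm thick; 120 mm high to the top of the handle; about 0.3 kg empty, 0.6 kg with both jars.
- pocket_empty (a point): Centre of the floor of the carrier's empty round pocket, 65 mm along +y from the carrier's middle; pocket 58 mm in diameter, 12 mm deep, floor 6 mm above the carrier's underside.
- pocket_full (a point): Centre of the floor of the other pocket, of the same size, 65 mm along -y from the carrier's middle; a red jar already stands in it.
- jar_waiting_mid (a point): Centre (half-way up) of the red paint jar that stands alone on the counter: upright round glass jar with red paint, 49 mm in diameter, 62 mm high, about 0.14 kg; z axis up.
- jar_loaded_mid (a point): Centre (half-way up) of the identical red paint jar that already stands in the carrier.
- blue_jar_mid (a point): Half-way up the glass of a blue paint jar, 49 mm in diameter, glass 62 mm high, with a stick standing in it up to 155 mm; a bystander that stands on the left like the waiting red jar (the two may change places).
- reel: Wooden cotton reel, upright, 35 mm in diameter, 42 mm high, origin at the centre of its underside; a bystander to the right of the carrier.
- pins: Round red tin, 62 mm in diameter, 24 mm high, origin at the centre of its underside; a bystander behind.
- glue: Glue bottle with a yellow nozzle, 62 mm in diameter, 171 mm high, origin at the centre of its underside; a bystander at the back.
There are look-alikes about, which are no part of the job. Leave any pink or yellow look-alike of the part that bears jar_loaded_mid alone.

How it is judged:
By the outcome, as a careful person would: the job done as asked, in the order asked, and still so for the second after the job is handed in, while the arm keeps its last pose, push and grip.
It also fails if it takes over 64 s, if anything falls off the work surface, if the arm or the gripper's body presses on something with over 40 N, if the wrist force passes 120 N, or if a joint passes its speed limit or range.

## Robot

A 6-joint arm with a two-finger parallel gripper is mounted at the origin on a cart in front of the work surface, level with it; the furniture and walls round the work are solid. World frame = base frame: x ahead of the robot, y to its left, z up, the work surface at z = 0. Lengths are in mm, angles in rad, forces in N, time in s.
With the tool pointing down it reaches from about 275 to 750 mm from the base axis. Payload 10.2 kg.
Tool frame: the origin (TCP) lies at the very end of the fingers, on their centre line; the grasp point (between the pads) lies 19 mm behind it; z points along the fingers, y is the line along which they close (so a half turn about z gives the same grasp; the last joint's range is limited). The gripper opens to 85 mm and grips with 20 to 120 N. Pads are 22 mm wide; open, the fingers measure 114 mm over their backs; the gripper's body (76 mm by 85 mm) begins 54 mm behind the grasp point. The pads swing forward as they close: fully open they stand 13 mm farther back than shut.
Start: joints at [1.107, 0.313, 1.498, -0, 1.331, -0.223], TCP at [125.214, 509.855, 231.294] pointing down, gripper open.
Joint ranges: [-2.94, 2.94], [-0.97, 2.17], [0.19, 2.56], [-1.23, 4.37], [0.02, 3.11], [-2.88, 2.88]. Speed limits (rad/s): [2.39, 2.39, 3.01, 3.14, 3.14, 3.14].

## Interface

Orientations are given as a unit quaternion [w, x, y, z].
In Python, from rig import ctrl gives the robot as it stands.
- The arm moves only by the tool step_arm, never from a script. Its argument "increments" is a list of rows, each a list of 3 entries, a list of its own where there are three numbers: the shift along the tool's x, y, z in cm, then the turn, a rotation vector about the tool's x, y, z in degrees, then the opening in per cent of the stroke, from 0 (shut) to 100 (fully open). A call has 1 to 8 rows; each row is the pose to reach, as a shift and turn from the pose commanded when the call began, along the tool's axes at that moment; what a row does not reach only later rows make up. A row lasts 1/8 s, in which the tool goes at most 62.5 mm and 10.7 degrees, less where a joint would pass 70% of its speed; a pose out of reach is approached as far as the arm can. A call with a gripper value outside its range is refused whole. The fingers move at their own pace and stop on an object; "squeeze" is the grip in N (left out, the last holds). Time passes only in rows, so rows that repeat a pose let the fingers close. It gives the time, the measured TCP pose, the force, the opening and the grip force at its end, in the units of the state.
- ctrl.sense(): the state, without advancing time (a new reading comes with each control period).
- ctrl.capture(name): name is "scene" or "top" or "wrist"; returns a dict with "img" (384x512x3 uint8, red, green, blue), "fx", "fy", "cx", "cy" (pixels), "extrinsics" (4x4, takes a point from camera to world coordinates). Camera axes: x right, y down, z forward; pixel columns grow to the right and rows downward; lengths in mm; the calibration is good to about 2 mm. A picture is of the moment at which its call begins. There is no depth.
- ctrl.finish_job(): hands the job in; it is judged then, once.
The state is a dict: "time_s": time; "joints": joint angles; "dq": joint speeds; "tau": joint torques, N m; "eef_pos": TCP position; "ee_rot": TCP orientation; "force": force on the tool from outside, world axes, zero at the start; "wrist_torque": the same for the moment, N m; "grip_width": opening from 0.0 (shut) to 1.0 (fully open); "grip_force": force on a finger pad.
Only numpy, scipy, OpenCV 4.12 (cv2) and the standard library are available. Lean on these libraries where they do the work, as an engineer would, in place of code of your own. Each camera call takes 0.05 s, during which the arm holds its last target. There are 200 camera calls.

## Working session

There is one attempt and no reset: what is moved stays moved. The work goes in short steps, Python scripts to look and compute and a tool call to move; the robot and the scene stay as the last step left them, time stands still between calls to the robot, and variables do not carry over. Pictures are saved under pics/ and viewed, at most 10 in all, crops included, and the job is handed in when it is done.

Besides the shell and the picture viewer there is one more tool, called by a JSON object that holds its "fn" and its "kwargs", one argument or row to a line. step_arm: Moves the arm, as the interface text tells. Its arguments: {"type":"object","properties":{"increments":{"type":"array"},"squeeze":{"type":"number"}},"required":["increments"]}

```bash
mkdir -p pics
cat > h.py <<'E'
import numpy as np, cv2
from rig import ctrl
def ray(c,u,v):
    T=np.array(c["extrinsics"]);d=T[:3,:3]@np.array([(u-c["cx"])/c["fx"],(v-c["cy"])/c["fy"],1.]);return T[:3,3],d
def onz(c,u,v,z):
    o,d=ray(c,u,v);return o+d*(z-o[2])/d[2]
def proj(c,p):
    T=np.linalg.inv(np.array(c["extrinsics"]));q=T[:3,:3]@np.array(p)+T[:3,3];return c["fx"]*q[0]/q[2]+c["cx"],c["fy"]*q[1]/q[2]+c["cy"]
def save(c,n): cv2.imwrite("pics/"+n,c["img"][:,:,::-1])
E
python3 - <<'E'
from h import *
import pickle
cs={n:ctrl.capture(n) for n in("scene","top")}
pickle.dump(cs,open("c0.pkl","wb"))
for n,c in cs.items(): print(n,c["fx"],np.round(c["extrinsics"],3).tolist());save(c,n+"0.png")
print(ctrl.sense())
E
```

```text
scene 467.48881403170765 [[0.452, -0.436, 0.778, -620.786], [-0.892, -0.222, 0.394, -663.595], [0.001, -0.872, -0.489, 828.829], [0.0, 0.0, 0.0, 1.0]]
top 459.8792701674241 [[0.014, -0.971, 0.238, 205.508], [-1.0, -0.014, 0.001, -62.594], [0.003, -0.238, -0.971, 1649.994], [0.0, 0.0, 0.0, 1.0]]
{'time_s': 0.1, 'joints': array([ 1.10657757e+00,  3.13374729e-01,  1.49832388e+00,  3.08209446e-05,
        1.33097519e+00, -2.23396144e-01]), 'dq': array([-0.00041568, -0.00076391, -0.00319112, -0.00134357,  0.0006633 ,
        0.00074071]), 'tau': array([ 2.55412764e-03, -4.12903154e+01, -2.60146129e+01, -1.13709473e-04,
        2.91497730e-03, -3.47468657e-06]), 'eef_pos': array([125.11986988, 509.65793392, 230.81619591]), 'ee_rot': array([-1.96304542e-04,  1.20124171e-01,  9.92758728e-01, -5.03892012e-04]), 'force': array([-0.51174021,  0.28733105,  0.68198342]), 'wrist_torque': array([0.0278663 , 0.06027363, 0.00848951]), 'grip_force': 0.0, 'grip_width': 1.003804588664141}
```

View pics/scene0.png

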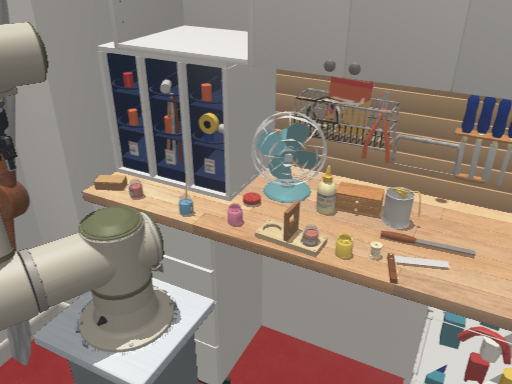

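View pics/top0.png

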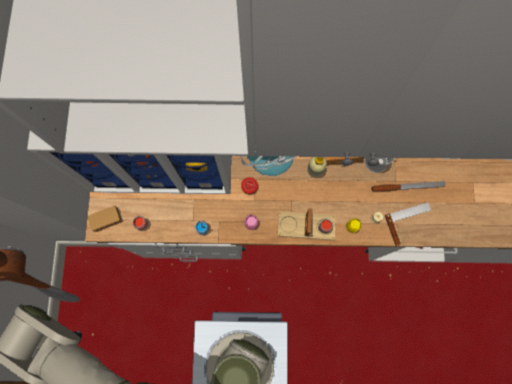

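Candidates for the waiting red jar:

| View | Waiting red jar | Loaded red jar | Pink look-alike | Yellow look-alike | Red pins tin | Blue jar |
|---|---|---|---|---|---|---|
| scene | (136,190) | (311,235) | (235,214) | (344,246) | (252,198) | (186,206) |
| top | (140,223) | (326,227) | (252,222) | (354,226) | (250,186) | (202,228) |

I choose the jar at scene (136,190) / top (140,223): it is the red glass jar standing alone. The carrier's empty pocket is at top (289,224) and its rail at top (309,222).

Run:
```python
from h import *
import pickle
cs=pickle.load(open("c0.pkl","rb"))
s,t=cs["scene"],cs["top"]
def crop(c,u0,v0,u1,v1,k): return cv2.resize(c["img"][v0:v1,u0:u1,::-1],None,fx=k,fy=k,interpolation=cv2.INTER_CUBIC)
a=crop(t,80,180,180,250,4);b=crop(t,270,195,370,250,4);d=crop(s,115,170,165,205,8);e=crop(s,250,195,350,265,4)
W=np.zeros((560,800,3),np.uint8);W[:280,:400]=a;W[:280,400:]=d;W[280:500,:400]=b;W[280:560,400:]=e
cv2.imwrite("pics/crops.png",W)
def mask(c,u0,v0,u1,v1):
    hsv=cv2.cvtColor(c["img"],cv2.COLOR_RGB2HSV);m=((hsv[...,0]<8)|(hsv[...,0]>172))&(hsv[...,1]>120)&(hsv[...,2]>60)
    z=np.zeros_like(m);z[v0:v1,u0:u1]=m[v0:v1,u0:u1];n,l,st,ce=cv2.connectedComponentsWithStats(z.astype(np.uint8))
    i=1+np.argmax(st[1:,4]);return ce[i],st[i]
def tri(p,q):
    A=[];B=[]
    for c,x in((t,p),(s,q)):
        o,dd=ray(c,*x);dd/=np.linalg.norm(dd);P=np.eye(3)-np.outer(dd,dd);A.append(P);B.append(P@o)
    X=np.linalg.lstsq(np.vstack(A),np.hstack(B),rcond=None)[0];return X,[np.round(np.subtract(proj(c,X),x),1) for c,x in((t,p),(s,q))]
for nm,bt,bs in(("wait",(130,212,152,234),(126,180,148,200)),("load",(318,217,336,238),(300,224,322,248))):
    p,sp=mask(t,*bt);q,sq=mask(s,*bs);print(nm,p,sp,q,sq);print(tri(p,q),onz(t,*p,55),onz(t,*p,31))
```

```text
Traceback (most recent call last):
ValueError: attempt to get argmax of an empty sequence
```

View pics/crops.png

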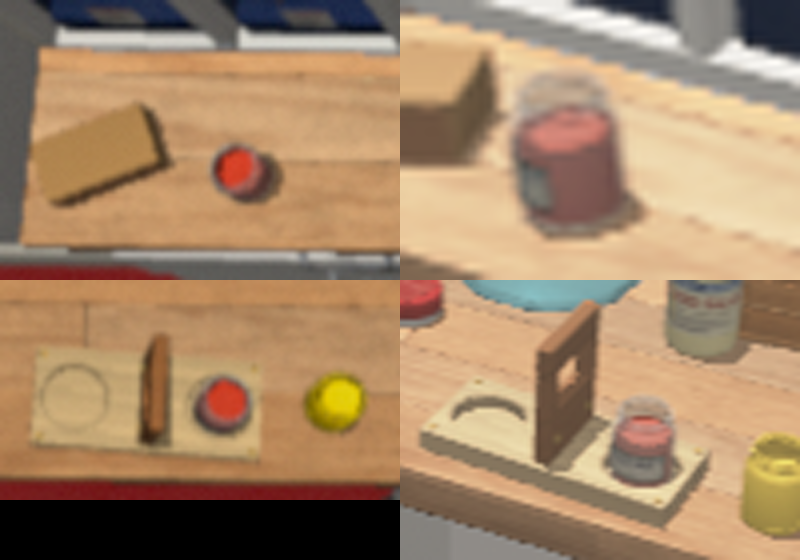

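The crop shows a red glass jar with clear space round it: paint surface at crop (240,170), so top (140,222.5). The carrier base corners at crop (38,346), (262,362), (259,460) and (33,444) and the pocket ring at (74,397) are all clear.

```bash
cat > m.py <<'E'
from h import *
import pickle
cs=pickle.load(open("c0.pkl","rb"));s,t=cs["scene"],cs["top"]
T=lambda x,y:(270+x/4-.4,195+(y-280)/4-.4)
P=[onz(t,*T(*x),18) for x in((38,346),(262,362),(259,460),(33,444))]
print("corners",np.round(P,1).tolist());print("sides",[round(float(np.linalg.norm(P[i]-P[i-1])),1) for i in range(4)],"centre",np.mean(P,0))
d=(P[0]-P[1]+P[3]-P[2])[:2];print("yaw of +y axis deg",np.degrees(np.arctan2(d[1],d[0])))
print("pocket",onz(t,*T(74,397),18),"rail ends top",onz(t,*T(161,338),120),onz(t,*T(151,438),120))
f=lambda c,cond,b:(lambda yx:(yx[1].mean()+b[0],yx[0].mean()+b[1],yx[0].size))(np.nonzero(cond(cv2.cvtColor(c["img"],cv2.COLOR_RGB2HSV)[b[1]:b[3],b[0]:b[2]])))
red=lambda h:((h[...,0]<6)|(h[...,0]>170))&(h[...,1]>130)&(h[...,2]>100)
for n,b in(("wait",(130,212,152,234)),("load",(316,215,338,240))):
    p=f(t,red,b);print(n,p,[np.round(onz(t,p[0],p[1],z),1).tolist() for z in(31,50)])
# scene: jar base centre and top rim
S=lambda x,y:(115+(x-400)/8-.4,170+y/8-.4)
print("wait scene: paint top",onz(s,*S(568,130),45),"rim",onz(s,*S(568,90),62),"base",onz(s,*S(573,205),0))
S2=lambda x,y:(250+(x-400)/4-.4,195+(y-280)/4-.4)
print("scene corners",[np.round(onz(s,*S2(*x),18),1).tolist() for x in((422,430),(662,510),(708,455))],"rail top ends",[np.round(onz(s,*S2(*x),120),1).tolist() for x in((540,350),(595,306))])
print("blue",onz(t,202,228,31), "cabinet front",onz(t,140,192,0))
E
python3 m.py
```

```text
corners [[534.8, -133.5, 18.0], [522.9, -335.7, 18.0], [434.0, -330.8, 18.0], [445.5, -129.3, 18.0]]
sides [89.3, 202.6, 89.0, 201.8] centre [ 484.31034892 -232.31808907   18.        ]
yaw of +y axis deg 86.68609568741645
pocket [ 488.5356673  -165.96817612   18.        ] rail ends top [ 522.58775149 -233.41877423  120.        ] [ 436.98299964 -223.97347693  120.        ]
wait (np.float64(138.41772151898735), np.float64(221.67088607594937), 79) [[486.6, 368.5, 31.0], [483.3, 363.5, 50.0]]
load (np.float64(326.1463414634146), np.float64(224.609756097561), 82) [[485.5, -300.7, 31.0], [482.2, -297.9, 50.0]]
wait scene: paint top [479.03362394 358.85163516  45.        ] rim [484.26042654 360.50295292  62.        ] base [487.45049963 369.88691662   0.        ]
scene corners [[447.6, -127.1, 18.0], [434.7, -327.7, 18.0], [515.6, -334.5, 18.0]] rail top ends [[443.2, -224.3, 120.0], [519.5, -235.9, 120.0]]
blue [467.03176408 140.96791913  31.        ] cabinet front [602.97417103 379.43852269   0.        ]
```

{"fn": "step_arm", "kwargs": {
  "increments": [
    [[-4.8,-0.7,0.6],[0,0,9.5],100],
    [[-9.6,-1.4,1.2],[0,0,19],100],
    [[-14.4,-2.1,1.9],[0,0,28.5],100],
    [[-19.2,-2.8,2.5],[0,0,38],100],
    [[-24,-3.5,3.1],[0,0,47.5],100],
    [[-28.8,-4.2,3.7],[0,0,57],100],
    [[-33.6,-4.9,4.4],[0,0,66.5],100],
    [[-38.5,-5.7,5],[0,0,76],100]
  ]
}}

```text
time_s: 1.1
eef_pos: [486.7, 361.9, 180.7]
ee_rot: [-0.0, 0.708, 0.706, -0.0]
force: [-0.5, 0.8, 0.9]
grip_width: 1.001
grip_force: 0.0
```

{"fn": "step_arm", "kwargs": {
  "increments": [
    [[0,0,0],[0,0,0],100],
    [[0,0,0],[0,0,0],100]
  ]
}}

```text
time_s: 1.35
eef_pos: [485.0, 362.8, 181.0]
ee_rot: [-0.0, 0.706, 0.709, -0.0]
force: [0.2, 0.3, 0.1]
grip_width: 0.998
grip_force: 0.0
```

```bash
cat >> h.py <<'E'
from scipy.spatial.transform import Rotation as R
def tool(s=None):
    s=s or ctrl.sense();q=s["ee_rot"];return np.array(s["eef_pos"]),R.from_quat([q[1],q[2],q[3],q[0]]).as_matrix()
def go(p):  # shift in tool cm to world point
    o,M=tool();return np.round(M.T@(np.array(p)-o)/10,2)
E
python3 - <<'E'
from h import *
import pickle
c=ctrl.capture("wrist");pickle.dump(c,open("w1.pkl","wb"));save(c,"w1.png")
o,M=tool();print(o,np.round(M,3).tolist(),c["fx"],np.round(c["extrinsics"],2).tolist(),[proj(c,(485,363,z)) for z in(0,45,62)])
E
```

```text
[484.74256562 363.1280258  181.29858047] [[-0.005, 1.0, -0.0], [1.0, 0.005, -0.0], [-0.0, -0.0, -1.0]] 279.1877050269459 [[1.0, 0.0, -0.0, 484.56], [0.0, -0.95, -0.32, 445.25], [-0.0, 0.32, -0.95, 322.96], [0.0, 0.0, 0.0, 1.0]] [(np.float64(257.52001434771694), np.float64(169.6871675148969)), (np.float64(257.5251025974805), np.float64(180.42544884989405)), (np.float64(257.5274372525518), np.float64(185.35252282243337))]
```

View pics/w1.png

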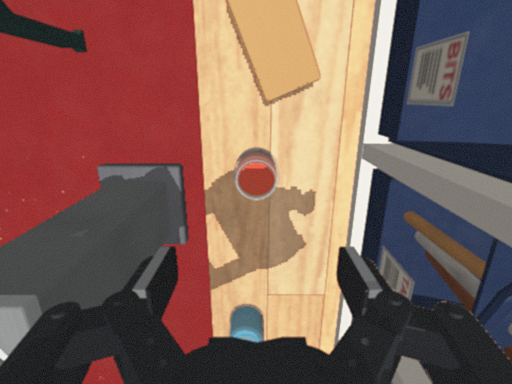

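The wrist view shows the waiting jar at about (256,175), rim near (257,180), with free counter round it. I'll measure it more finely.

Run:
```python
from h import *
import pickle
c=pickle.load(open("w1.pkl","rb"))
h=cv2.cvtColor(c["img"],cv2.COLOR_RGB2HSV)[140:210,225:290]
m=(((h[...,0]<7)|(h[...,0]>165))&(h[...,1]>110)).astype(np.uint8)
n,l,st,ce=cv2.connectedComponentsWithStats(m);i=1+np.argmax(st[1:,4]);print(st[i],ce[i]+[225,140])
k=cv2.resize(c["img"][140:210,225:290,::-1],None,fx=8,fy=8,interpolation=cv2.INTER_CUBIC);cv2.imwrite("pics/w1c.png",k)
for z,v in((62,179),(62,181),(0,170)): print(z,v,onz(c,256.5,v,z))
```

```text
[ 13  23  37  32 921] [255.93051031 178.56786102]
62 179 [483.96924566 369.46953839  62.        ]
62 181 [483.97679404 367.44185525  62.        ]
0 170 [483.78762204 362.61121398   0.        ]
```

View pics/w1c.png

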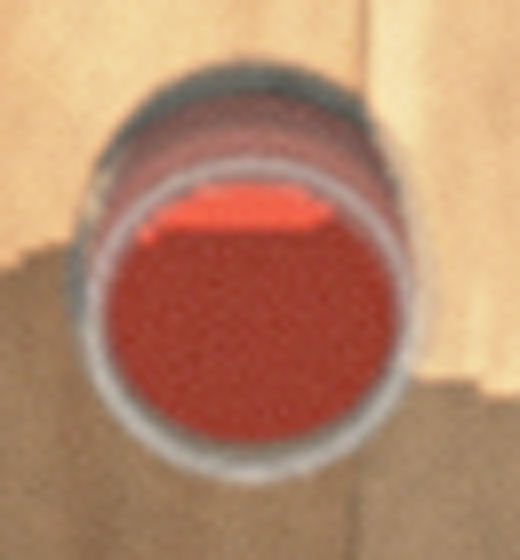

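Rim ellipse centre is (256.2,179.7), which puts the rim at (484,369) and its base edge at about y 366. I'll use (484,367.5).

{"fn": "step_arm", "kwargs": {
  "increments": [
    [[0.5,-0.1,4],[0,0,0],100],
    [[0.5,-0.1,8],[0,0,0],100],
    [[0.5,-0.1,11],[0,0,0],100],
    [[0.5,-0.1,14],[0,0,0],100],
    [[0.5,-0.1,16.1],[0,0,0],100],
    [[0.5,-0.1,16.1],[0,0,0],100]
  ],
  "squeeze": 35
}}

```text
time_s: 2.15
eef_pos: [483.0, 368.0, 19.4]
ee_rot: [-0.0, 0.705, 0.709, -0.001]
force: [-0.4, 0.6, 1.0]
grip_width: 1.002
grip_force: 0.0
```

{"fn": "step_arm", "kwargs": {
  "increments": [
    [[0,0,0],[0,0,0],40],
    [[0,0,0],[0,0,0],40],
    [[0,0,0],[0,0,0],40],
    [[0,0,0],[0,0,0],40],
    [[0,0,0],[0,0,0],40],
    [[0,0,0],[0,0,0],40]
  ]
}}

```text
time_s: 2.9
eef_pos: [484.9, 368.1, 21.7]
ee_rot: [0.0, 0.706, 0.708, 0.001]
force: [-2.4, -0.0, 7.0]
grip_width: 0.552
grip_force: 36.1
```

{"fn": "step_arm", "kwargs": {
  "increments": [
    [[0,0,-1],[0,0,0],40],
    [[0,0,-3],[0,0,0],40],
    [[0,0,-7],[0,0,0],40],
    [[0,0,-11],[0,0,0],40],
    [[0,0,-15],[0,0,0],40],
    [[0,0,-19],[0,0,0],40],
    [[0,0,-21],[0,0,0],40],
    [[0,0,-21],[0,0,0],40]
  ]
}}

```text
time_s: 3.9
eef_pos: [484.8, 367.8, 232.0]
ee_rot: [0.001, 0.706, 0.708, 0.002]
force: [0.7, -0.1, -2.1]
grip_width: 0.553
grip_force: 36.5
```

Run:
```python
from h import *
s=ctrl.sense();print(s["eef_pos"],s["force"],s["grip_force"],s["grip_width"],go((488,-167,231)))
```

```text
[484.83110804 367.84684081 232.02283193] [ 0.69325018 -0.10984899 -2.11262449] 36.48125928186346 0.5533865763559411 [-5.349e+01  1.200e-01  3.000e-02]
```

{"fn": "step_arm", "kwargs": {
  "increments": [
    [[-2,0,0],[0,0,0],40],
    [[-5,0,0],[0,0,0],40],
    [[-9,0,0],[0,0,0],40],
    [[-13,0,0],[0,0,0],40],
    [[-17,0,0],[0,0,0],40],
    [[-21,0,0],[0,0,0],40],
    [[-25,0,0],[0,0,0],40],
    [[-29,0,0],[0,0,0],40]
  ]
}}

```text
time_s: 4.9
eef_pos: [484.8, 76.4, 229.2]
ee_rot: [-0.001, 0.706, 0.708, -0.001]
force: [0.5, 0.5, -1.7]
grip_width: 0.552
grip_force: 36.5
```

{"fn": "step_arm", "kwargs": {
  "increments": [
    [[-4,0,0],[0,0,0.5],40],
    [[-8,0,0],[0,0,1],40],
    [[-12,0,0],[0,0,1.5],40],
    [[-16,0,0],[0,0,2],40],
    [[-20,0.1,0],[0,0,2.5],40],
    [[-23,0.1,0],[0,0,3],40],
    [[-24.5,0.1,0],[0,0,3.5],40],
    [[-24.5,0.1,0],[0,0,3.5],40]
  ]
}}

```text
time_s: 5.9
eef_pos: [487.1, -167.4, 229.6]
ee_rot: [-0.001, 0.727, 0.686, -0.0]
force: [0.4, -0.3, -1.0]
grip_width: 0.551
grip_force: 36.5
```

Run:
```python
from h import *
import pickle
c=ctrl.capture("wrist");pickle.dump(c,open("w2.pkl","wb"))
w=c["img"].copy()
for p in((488,-167,18),(484.5,-232,120)):
    u,v=proj(c,p);print(u,v)
cv2.imwrite("pics/w2.png",cv2.resize(w[:,:,::-1],(800,600),interpolation=cv2.INTER_CUBIC))
s=ctrl.sense();print(s["eef_pos"],s["force"],s["grip_force"],s["joints"])
```

```text
258.1671619583076 163.7933281222773
258.6158373546546 248.70453230005015
[ 487.23892811 -166.64684705  229.83228462] [-0.77308598  0.19155886 -1.47345553] 36.45936684915796 [-5.57516888e-01  2.92410527e-01  1.52920271e+00  3.11124169e-04
  1.32105178e+00 -5.00163818e-01]
```

View pics/w2.png

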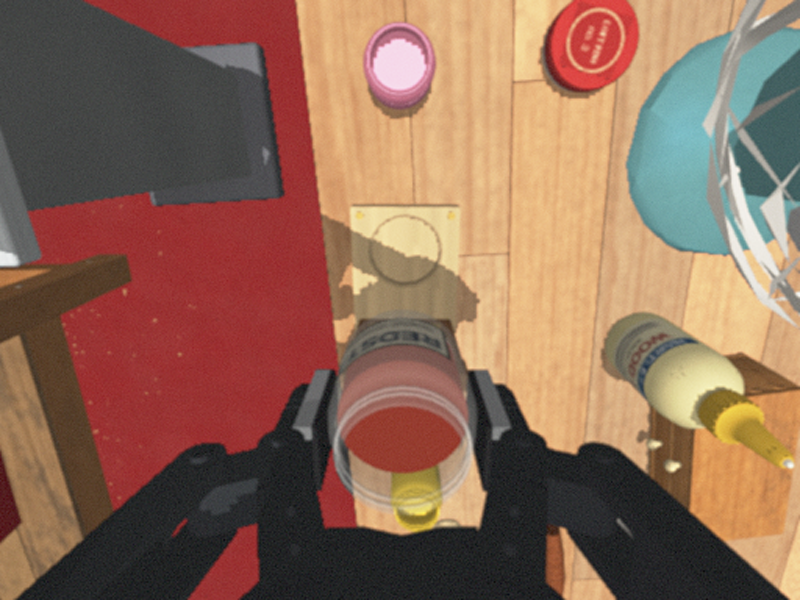

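The pocket ring is at picture (405,249), i.e. pixel (259.5,159.4), and the near base corners are at (350,205) and (460,205). The jar is held upright, rim near (402,450). I'll compare the jar with the pocket in this one view.

Run:
```python
from h import *
import pickle
c=pickle.load(open("w2.pkl","rb"));k=1.5625
q=lambda x,y,z:onz(c,x/k-.2,y/k-.2,z).round(1)
print("pocket",q(405.5,249,18),"corners",q(350,205,18),q(460,205,18))
print("jar rim",q(402,449,271),"jar width px edges",q(332,449,271),q(472,449,271))
print("rim front/back", q(402,388,271),q(402,509,271))
print("base far edge", q(402,318,209))
print("tool axis at 18", proj(c,(487.2,-166.6,18)),np.array(c["extrinsics"]).round(3).tolist())
```

```text
pocket [ 489.8 -161.    18. ] corners [ 447.6 -122.8   18. ] [ 535.2 -128.    18. ]
jar rim [ 487.2 -162.7  271. ] jar width px edges [ 467.9 -161.6  271. ] [ 506.5 -163.8  271. ]
rim front/back [ 488.3 -143.6  271. ] [ 486.  -183.5  271. ]
base far edge [ 488.  -147.9  209. ]
tool axis at 18 (np.float64(257.531978602109), np.float64(163.52637198842993)) [[0.998, -0.055, -0.021, 491.904], [-0.059, -0.945, -0.321, -85.187], [-0.002, 0.322, -0.947, 371.694], [0.0, 0.0, 0.0, 1.0]]
```

{"fn": "step_arm", "kwargs": {
  "increments": [
    [[0.1,0.1,3],[0,0,0],40],
    [[0.2,0.2,7],[0,0,0],40],
    [[0.2,0.2,11],[0,0,0],40],
    [[0.2,0.2,15],[0,0,0],40],
    [[0.2,0.2,17],[0,0,0],40],
    [[0.2,0.2,17],[0,0,0],40],
    [[0.2,0.2,17],[0,0,0],40]
  ]
}}

```text
time_s: 6.82
eef_pos: [490.1, -165.1, 61.4]
ee_rot: [0.001, 0.727, 0.687, 0.0]
force: [0.7, -0.1, -1.0]
grip_width: 0.548
grip_force: 36.5
```

Run:
```python
from h import *
import pickle
cs={n:ctrl.capture(n) for n in("wrist","scene","top")};pickle.dump(cs,open("c3.pkl","wb"))
print(tool()[0])
a=cv2.resize(cs["wrist"]["img"][90:290,180:330,::-1],(450,600),interpolation=cv2.INTER_CUBIC)
b=cv2.resize(cs["scene"]["img"][190:265,250:335,::-1],(340,300),interpolation=cv2.INTER_CUBIC)
d=cv2.resize(cs["top"]["img"][190:265,265:350,::-1],(340,300),interpolation=cv2.INTER_CUBIC)
cv2.imwrite("pics/c3.png",np.hstack([a,np.vstack([b,d])]))
```

```text
[ 489.9697813  -165.48047172   61.29318836]
```

View pics/c3.png

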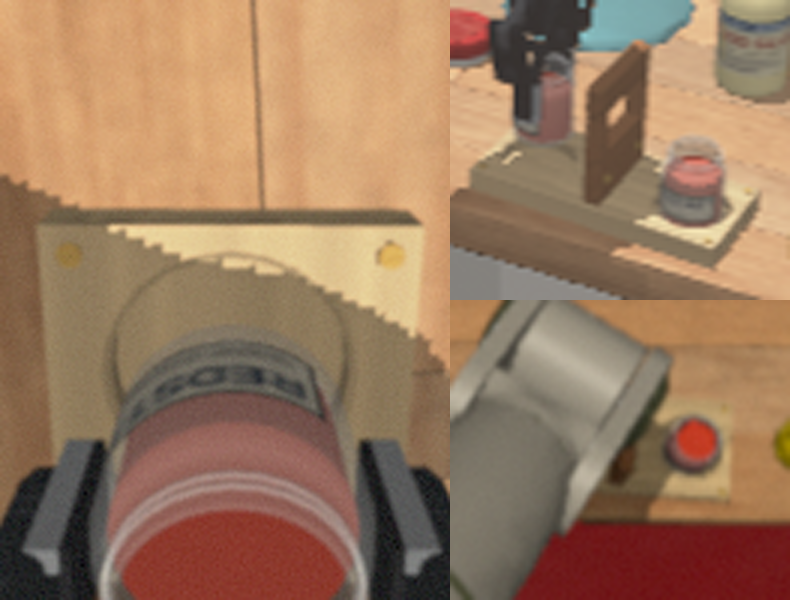

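Wrist crop: the ring spans x 113–350 with its near edge at y 253. The base's near corners are at (38,225) and (423,223), and the jar's bottom edge is at y 327, rim at x 101–367. The scene crop shows the jar hanging upright over the pocket.

Run:
```python
from h import *
import pickle
c=pickle.load(open("c3.pkl","rb"))["wrist"]
q=lambda x,y,z:onz(c,180+x/3-.3,90+y/3-.3,z).round(1)
print("ring near",q(231,253,18),"L/R",q(113,345,18),q(350,345,18),"corners",q(38,225,18),q(423,223,18))
print("jar base near",q(234,327,40.5),"rim L/R",q(101,560,102),q(367,560,102),"rim near",q(234,475,102))
```

```text
ring near [ 491.4 -133.    18. ] L/R [ 462.2 -154.    18. ] [ 518.4 -157.2   18. ] corners [ 448.2 -124.    18. ] [ 535.2 -128.5   18. ]
jar base near [ 491.5 -142.8   40.5] rim L/R [ 471.7 -154.3  102. ] [ 509.5 -156.5  102. ] rim near [ 491.4 -141.7  102. ]
```

Relative to the pocket the jar's base needs about 3 mm more towards +y; x is fine. I'll shift and lower it, watching the force.

{"fn": "step_arm", "kwargs": {
  "increments": [
    [[0.3,0,0.5],[0,0,0],40],
    [[0.3,0,1.2],[0,0,0],40],
    [[0.3,0,1.9],[0,0,0],40],
    [[0.3,0,2.4],[0,0,0],40],
    [[0.3,0,2.6],[0,0,0],40],
    [[0.3,0,2.6],[0,0,0],40]
  ]
}}

```text
time_s: 7.72
eef_pos: [489.7, -162.5, 34.2]
ee_rot: [-0.0, 0.727, 0.686, -0.0]
force: [0.7, 0.8, -1.7]
grip_width: 0.549
grip_force: 36.5
```

Its bottom is at about 13 mm, below the 18 mm plywood top, with no contact force, so it is inside the pocket. I'll lower it to the floor.

{"fn": "step_arm", "kwargs": {
  "increments": [
    [[0,0,0.3],[0,0,0],40],
    [[0,0,0.5],[0,0,0],40],
    [[0,0,0.5],[0,0,0],40]
  ]
}}

```text
time_s: 8.1
eef_pos: [489.6, -162.4, 29.2]
ee_rot: [-0.0, 0.727, 0.686, -0.0]
force: [-0.2, -0.1, -0.7]
grip_width: 0.551
grip_force: 36.5
```

{"fn": "step_arm", "kwargs": {
  "increments": [
    [[0,0,0.1],[0,0,0],40],
    [[0,0,0.15],[0,0,0],40],
    [[0,0,0.15],[0,0,0],40]
  ]
}}

```text
time_s: 8.48
eef_pos: [489.7, -162.4, 27.8]
ee_rot: [0.0, 0.727, 0.686, -0.0]
force: [-0.5, -0.4, -2.2]
grip_width: 0.553
grip_force: 36.5
```

{"fn": "step_arm", "kwargs": {
  "increments": [
    [[0,0,0.1],[0,0,0],40],
    [[0,0,0.1],[0,0,0],40]
  ]
}}

```text
time_s: 8.72
eef_pos: [489.7, -162.5, 27.7]
ee_rot: [0.0, 0.727, 0.687, -0.0]
force: [-4.4, 1.7, 10.0]
grip_width: 0.554
grip_force: 37.4
```

{"fn": "step_arm", "kwargs": {
  "increments": [
    [[0,0,0.1],[0,0,0],40],
    [[0,0,0.1],[0,0,0],40]
  ]
}}

```text
time_s: 8.98
eef_pos: [489.8, -162.5, 27.6]
ee_rot: [0.0, 0.727, 0.687, -0.0]
force: [-7.4, 3.4, 20.4]
grip_width: 0.549
grip_force: 38.4
```

{"fn": "step_arm", "kwargs": {
  "increments": [
    [[0,0,0.1],[0,0,0],40],
    [[0,0,0.1],[0,0,0],40]
  ]
}}

```text
time_s: 9.22
eef_pos: [489.8, -162.6, 27.5]
ee_rot: [0.0, 0.727, 0.687, -0.0]
force: [-12.1, 5.8, 32.6]
grip_width: 0.555
grip_force: 39.5
```

It is seated: the contact force appears at TCP 27.7 mm, as expected for the pocket floor. I'll ease off the push, open and rise.

{"fn": "step_arm", "kwargs": {
  "increments": [
    [[0,0,-0.25],[0,0,0],40],
    [[0,0,-0.25],[0,0,0],40],
    [[0,0,-0.25],[0,0,0],70],
    [[0,0,-0.25],[0,0,0],90],
    [[0,0,-0.25],[0,0,0],90],
    [[0,0,-0.25],[0,0,0],90]
  ]
}}

```text
time_s: 9.98
eef_pos: [489.7, -162.4, 27.2]
ee_rot: [-0.0, 0.727, 0.686, -0.0]
force: [-0.7, 0.3, 0.1]
grip_width: 0.9
grip_force: 0.0
```

{"fn": "step_arm", "kwargs": {
  "increments": [
    [[0,0,-2],[0,0,0],90],
    [[0,0,-5],[0,0,0],90],
    [[0,0,-9],[0,0,0],90],
    [[0,0,-13],[0,0,0],90],
    [[0,0,-17],[0,0,0],90],
    [[0,0,-20],[0,0,0],90],
    [[0,0,-20],[0,0,0],90]
  ]
}}

```text
time_s: 10.85
eef_pos: [490.4, -162.8, 229.2]
ee_rot: [0.002, 0.727, 0.686, 0.001]
force: [-0.4, -0.3, -0.8]
grip_width: 0.901
grip_force: 0.0
```

Run:
```python
from h import *
import pickle
cs={n:ctrl.capture(n) for n in("wrist","scene")};pickle.dump(cs,open("c4.pkl","wb"))
print(tool()[0],ctrl.sense()["grip_width"])
a=cv2.resize(cs["wrist"]["img"][100:350,160:360,::-1],(480,600),interpolation=cv2.INTER_CUBIC)
b=cv2.resize(cs["scene"]["img"][180:272,250:330,::-1],(320,368),interpolation=cv2.INTER_CUBIC)
cv2.imwrite("pics/c4.png",np.hstack([a,np.pad(b,((0,232),(0,0),(0,0)))]))
```

```text
[ 489.38680596 -162.27284378  226.50057837] 0.8988539133007997
```

View pics/c4.png

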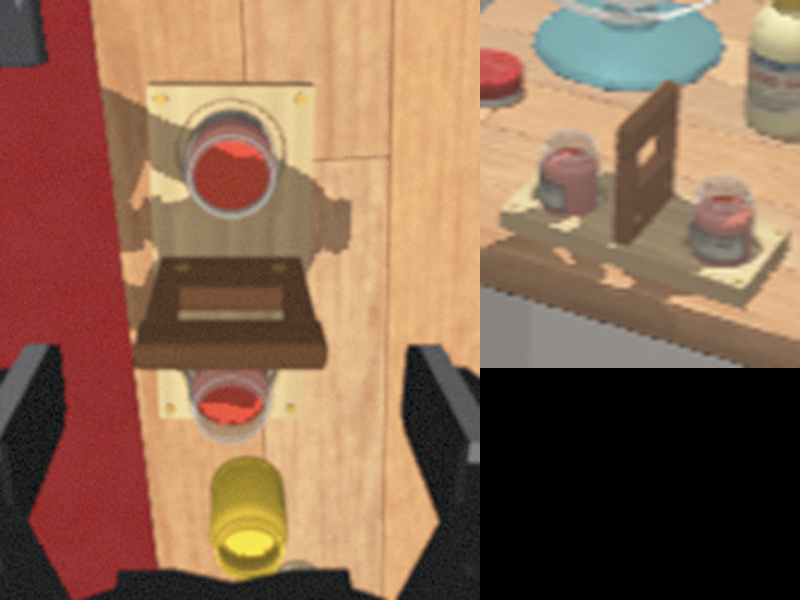

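Both red jars stand in their pockets and the carrier is upright and has not moved. In the left crop the rail's top face spans x 135–327, y about 343–368, and its yaw matches the base.

Run:
```python
from h import *
import pickle
cs=pickle.load(open("c4.pkl","rb"));c=cs["wrist"]
q=lambda x,y,z:onz(c,160+x/2.4-.3,100+y/2.4-.3,z).round(1)
print("corners",q(148,85,18),q(314,84,18),"pocket ring near",q(231,98,18),"far corners",q(160,418,18),q(297,418,18))
print("rail top far",q(137,368,120),q(326,368,120),"near",q(231,343,120))
g=cv2.cvtColor(c["img"],cv2.COLOR_RGB2GRAY)[200:262,251:262].mean(1);print(dict(zip(range(200,262),g.astype(int))))
print("joints",ctrl.sense()["joints"])
```

```text
corners [ 448.3 -123.7   18. ] [ 534.6 -128.2   18. ] pocket ring near [ 491.1 -133.    18. ] far corners [ 435.6 -327.1   18. ] [ 520.3 -332.2   18. ]
rail top far [ 445.1 -230.1  120. ] [ 525.9 -234.9  120. ] near [ 486.  -220.5  120. ]
{200: np.int64(127), 201: np.int64(128), 202: np.int64(128), 203: np.int64(128), 204: np.int64(129), 205: np.int64(128), 206: np.int64(113), 207: np.int64(82), 208: np.int64(61), 209: np.int64(59), 210: np.int64(60), 211: np.int64(60), 212: np.int64(61), 213: np.int64(63), 214: np.int64(63), 215: np.int64(60), 216: np.int64(60), 217: np.int64(62), 218: np.int64(63), 219: np.int64(71), 220: np.int64(83), 221: np.int64(89), 222: np.int64(90), 223: np.int64(89), 224: np.int64(89), 225: np.int64(89), 226: np.int64(89), 227: np.int64(83), 228: np.int64(84), 229: np.int64(106), 230: np.int64(126), 231: np.int64(133), 232: np.int64(120), 233: np.int64(88), 234: np.int64(63), 235: np.int64(58), 236: np.int64(60), 237: np.int64(60), 238: np.int64(60), 239: np.int64(62), 240: np.int64(60), 241: np.int64(61), 242: np.int64(65), 243: np.int64(73), 244: np.int64(78), 245: np.int64(83), 246: np.int64(85), 247: np.int64(85), 248: np.int64(85), 249: np.int64(83), 250: np.int64(85), 251: np.int64(85), 252: np.int64(84), 253: np.int64(85), 254: np.int64(105), 255: np.int64(116), 256: np.int64(128), 257: np.int64(132), 258: np.int64(129), 259: np.int64(118), 260: np.int64(112), 261: np.int64(97)}
joints [-5.47693453e-01  2.96487629e-01  1.53262794e+00 -1.46513967e-05
  1.31356195e+00 -4.90102193e-01]
```

{"fn": "step_arm", "kwargs": {
  "increments": [
    [[-0.8,0,0],[0,0,10],100],
    [[-1.6,0,0],[0,0,20],100],
    [[-2.4,0,0],[0,0,30],100],
    [[-3.2,0,0],[0,0,40],100],
    [[-4,0,0],[0,0,50],100],
    [[-4.8,0,0],[0,0,60],100],
    [[-5.6,0,0],[0,0,70],100],
    [[-6.5,0,0],[0,0,80],100]
  ]
}}

```text
time_s: 11.95
eef_pos: [485.5, -227.3, 225.7]
ee_rot: [-0.001, 0.998, 0.056, -0.001]
force: [-0.0, -0.3, 0.5]
grip_width: 0.995
grip_force: 0.0
```

{"fn": "step_arm", "kwargs": {
  "increments": [
    [[0,0,1],[0,0,10],100],
    [[0,0,2],[0,0,10],100],
    [[0,0,2],[0,0,10],100],
    [[0,0,2],[0,0,10],100]
  ]
}}

```text
time_s: 12.45
eef_pos: [486.0, -227.3, 207.3]
ee_rot: [-0.0, 1.0, -0.028, -0.0]
force: [-0.7, 0.5, 0.3]
grip_width: 1.0
grip_force: 0.0
```

Run:
```python
from h import *
import pickle
o,M=tool();print(o,M.round(3).tolist(),go((485.3,-227.5,88)))
c=ctrl.capture("wrist");pickle.dump(c,open("w5.pkl","wb"));save(c,"w5.png")
print(proj(c,(485.3,-227.5,120)),[proj(c,(485.3+42*a*.998+7*b*.058,-227.5-42*a*.058+7*b*.998,120)) for a in(-1,1) for b in(-1,1)])
```

```text
[ 486.01059519 -227.26406625  207.30780935] [[0.998, -0.055, -0.0], [-0.055, -0.998, 0.0], [-0.0, -0.0, -1.0]] [-0.07  0.03 11.93]
(np.float64(256.56017070830234), np.float64(197.3385099924759)) [(np.float64(264.06562577380544), np.float64(240.15821872958597)), (np.float64(248.88731501114938), np.float64(240.13454941497224)), (np.float64(265.13434092812025), np.float64(149.5153081461695)), (np.float64(248.17162529463846), np.float64(149.48064285367255))]
```

View pics/w5.png

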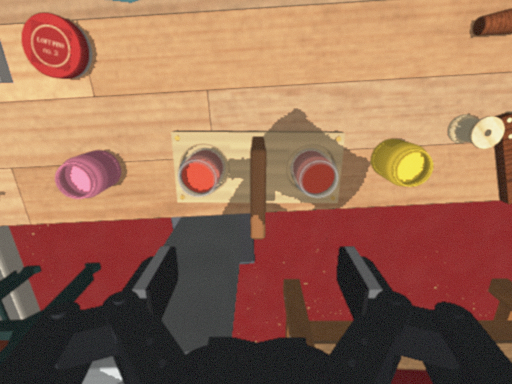

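The wrist view shows the rail between the fingers at u 251–266, v 148–238, about 2 px right of the prediction, so y is about -228.5. The fingers stand clear of both jars. I'll descend and grip.

{"fn": "step_arm", "kwargs": {
  "increments": [
    [[-0.1,0.1,3],[0,0,0],100],
    [[-0.1,0.1,6],[0,0,0],100],
    [[-0.1,0.1,9],[0,0,0],100],
    [[-0.1,0.1,11],[0,0,0],100],
    [[-0.1,0.1,11.9],[0,0,0],100],
    [[-0.1,0.1,11.9],[0,0,0],100],
    [[-0.1,0.1,11.9],[0,0,0],100]
  ],
  "squeeze": 80
}}

```text
time_s: 13.38
eef_pos: [485.3, -228.6, 89.2]
ee_rot: [0.0, 1.0, -0.029, 0.001]
force: [0.0, 0.5, 0.5]
grip_width: 1.002
grip_force: 0.0
```

{"fn": "step_arm", "kwargs": {
  "increments": [
    [[0,0,0],[0,0,0],70],
    [[0,0,0],[0,0,0],50],
    [[0,0,0],[0,0,0],35],
    [[0,0,0],[0,0,0],25],
    [[0,0,0],[0,0,0],20],
    [[0,0,0],[0,0,0],10],
    [[0,0,0],[0,0,0],5],
    [[0,0,0],[0,0,0],0]
  ]
}}

```text
time_s: 14.38
eef_pos: [484.9, -228.3, 88.5]
ee_rot: [0.0, 1.0, -0.029, 0.0]
force: [-0.1, 1.0, 3.9]
grip_width: 0.154
grip_force: 78.8
```

{"fn": "step_arm", "kwargs": {
  "increments": [
    [[0,0,0],[0,0,0],0],
    [[0,0,0],[0,0,0],0],
    [[0,0,0],[0,0,0],0]
  ]
}}

```text
time_s: 14.75
eef_pos: [484.9, -228.3, 88.5]
ee_rot: [0.0, 1.0, -0.029, 0.0]
force: [-0.6, 1.7, 5.3]
grip_width: 0.151
grip_force: 78.9
```

{"fn": "step_arm", "kwargs": {
  "increments": [
    [[0,0,-0.2],[0,0,0],0],
    [[0,0,-0.5],[0,0,0],0],
    [[0,0,-1],[0,0,0],0],
    [[0,0,-1.5],[0,0,0],0],
    [[0,0,-2],[0,0,0],0],
    [[0,0,-2],[0,0,0],0]
  ]
}}

```text
time_s: 15.5
eef_pos: [485.0, -228.4, 108.8]
ee_rot: [0.0, 1.0, -0.029, 0.0]
force: [-0.1, 0.1, -5.6]
grip_width: 0.151
grip_force: 77.9
```

```bash
python3 -c "
from h import *
s=ctrl.sense();print(s['eef_pos'],s['force'],s['wrist_torque'],s['grip_force'],s['grip_width'])"
```

```text
[ 485.04923229 -228.39302163  108.78519188] [-0.06632694  0.13143882 -5.5674428 ] [ 0.05873822 -0.0186346  -0.05918016] 77.89431810379028 0.15055839260793588
```

The wrist carries 5.6 N, the whole loaded carrier, and the moment is near zero, so it is balanced. I'll lift on to 7 cm.

{"fn": "step_arm", "kwargs": {
  "increments": [
    [[0,0,-0.5],[0,0,0],0],
    [[0,0,-1.3],[0,0,0],0],
    [[0,0,-2.2],[0,0,0],0],
    [[0,0,-3.2],[0,0,0],0],
    [[0,0,-4.2],[0,0,0],0],
    [[0,0,-4.8],[0,0,0],0],
    [[0,0,-5],[0,0,0],0],
    [[0,0,-5],[0,0,0],0]
  ]
}}

```text
time_s: 16.5
eef_pos: [484.8, -228.2, 158.2]
ee_rot: [-0.0, 1.0, -0.029, -0.0]
force: [-0.6, 0.2, -5.2]
grip_width: 0.148
grip_force: 78.0
```

{"fn": "step_arm", "kwargs": {
  "increments": [
    [[0,0,0],[0,0,0],0],
    [[0,0,0],[0,0,0],0],
    [[0,0,0],[0,0,0],0],
    [[0,0,0],[0,0,0],0]
  ]
}}

```text
time_s: 17.0
eef_pos: [484.9, -228.3, 158.2]
ee_rot: [-0.0, 1.0, -0.029, -0.0]
force: [0.0, -1.1, -5.1]
grip_width: 0.15
grip_force: 78.0
```

```bash
python3 -c "
from h import *
s=ctrl.sense();print(s['eef_pos'],s['force'],s['wrist_torque'],s['grip_force'],abs(s['dq']).max())
c=ctrl.capture('scene');cv2.imwrite('pics/f.png',cv2.resize(c['img'][130:280,150:380,::-1],(782,510)))"
```

```text
[ 484.86441546 -228.25120486  158.2357526 ] [ 0.02143397 -1.14018999 -5.07835233] [-0.02057146 -0.00801732  0.00639172] 78.03311347961426 0.0022754809638515514
```

View pics/f.png

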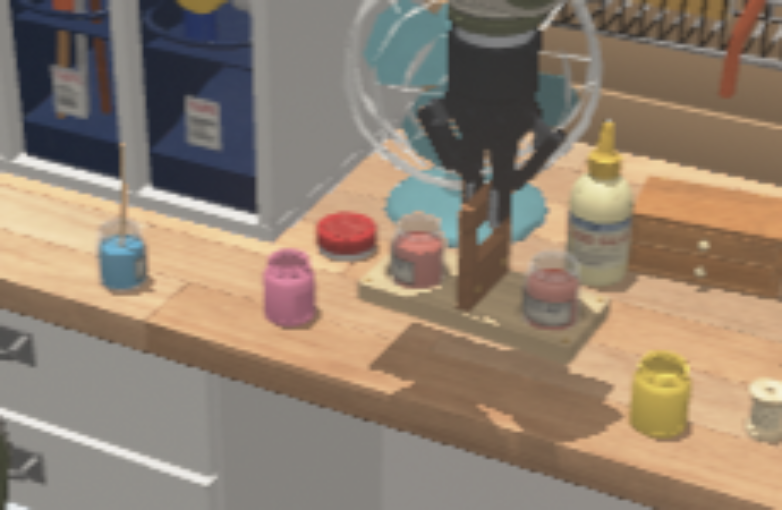

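The carrier hangs level and still with its shadow below it. Both red jars stand in their pockets at (418,250) and (552,290), and the blue jar at (122,260) and the other bystanders are untouched.

```bash
python3 -c "
from rig import ctrl
print(ctrl.finish_job())"
```

```text
the job is handed in; nothing more can be done
None
```

The red jar is set in the empty pocket and released, and the job is handed in with the arm holding the loaded carrier level and still about 70 mm above the counter, both red jars standing in their pockets; no verdict came back.

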